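Let a canister roll down the display rail and catch it softly on the sliding buffer

ROBOT

A 7-joint arm with a two-finger parallel gripper is mounted at the origin on the work surface. World frame = base frame: x ahead of the robot, y to its left, z up, the work surface at z = 0. Lengths are in m, angles in rad, forces in N, time in s.
With the tool pointing down it reaches from about 0.425 to 0.925 m from the base axis. Payload 6.8 kg.
Tool frame: the origin (TCP) lies at the very end of the fingers, on their centre line; the grasp point (between the pads) lies bot.grip_depth behind it (bot.grip_depth is the distance from the TCP to the grasp point, in m); z points along the fingers, y is the line along which they close (so a half turn about z gives the same grasp; the last joint's range is limited). The gripper opens to 85 mm and grips with 20 to 120 N. Pads are 22 mm wide; open, the fingers measure 114 mm over their backs; the gripper's body (76 mm by 85 mm) begins 54 mm behind the grasp point. The pads swing forward as they close: fully open they stand 13 mm farther back than shut.
Start: joints at [-1.431, 0.477, 0.022, 1.555, -0.011, 1.109, -0.083], TCP at [0.166, 0.654, 0.231] pointing down, gripper open.
Joint ranges: [-2.96, 2.96], [-0.34, 2.1], [-1.41, 1.46], [0.24, 2.44], [-1.37, 4.51], [0.17, 1.92], [-2.96, 2.96]. Speed limits (rad/s): [2.39, 2.39, 3.14, 3.14, 3.14, 3.14, 3.14].

INTERFACE

Orientations are given as a unit quaternion [w, x, y, z].
In Python, from station import bot gives the robot as it stands.
- The arm moves only by the tool send_rows, never from a script. Its arguments are lists of equal length, an entry for each row: "slide": the shift along the tool's x, y, z in mm, a list of three; "roll": the turn about the tool's z in degrees; "claw": the opening, from 0 (shut) to 1 (fully open). A call has exactly 8 rows; each row is the pose to reach, as a shift and turn from the pose commanded when the call began, along the tool's axes at that moment; what a row does not reach only later rows make up. A row lasts 1/12 s, in which the tool goes at most 41.7 mm and 7.16 degrees, less where a joint would pass 70% of its speed; a pose out of reach is approached as far as the arm can. A call with a gripper value outside its range is refused whole. The fingers move at their own pace and stop on an object; "force" is the grip in N (left out, the last holds). Time passes only in rows, so rows that repeat a pose let the fingers close, or fill a call up. It gives the time, the measured TCP pose, the force, the opening and the grip force at its end, in the units of the state.
- bot.get_obs(): the state, without advancing time (a new reading comes with each control period).
- bot.read_camera(name): name is "scene" or "top"; returns the picture (420x560x3 uint8, red, green, blue); there is no depth.
- bot.camera_model(name): a dict with "camera_matrix" (3x3 intrinsics, pixels), "camera_from_world" (4x4, takes a point from world to camera coordinates). Camera axes: x right, y down, z forward; pixel columns grow to the right and rows downward; lengths in m; the calibration is good to about 2 mm. A picture is of the moment at which its call begins. camera_model takes no time and is no camera call.
- bot.hand_in(): hands the job in; it is judged then, once.
The state is a dict: "t": time; "q": joint angles; "joint_vel": joint speeds; "joint_torque": joint torques, N m; "eef_pos": TCP position; "tool_rot": TCP orientation; "contact_force": force on the tool from outside, world axes, zero at the start; "torque": the same for the moment, N m; "gripper_width": opening from 0.0 (shut) to 1.0 (fully open); "grasp_force": force on a finger pad.
Only numpy, scipy, OpenCV 4.12 (cv2) and the standard library are available. Lean on these libraries where they do the work, as an engineer would, in place of code of your own. Each camera call takes 0.05 s, during which the arm holds its last target. There are 200 camera calls.

TASK

Press the drop gate fully down so that the steel canister rolls down the sloping rail by itself, then catch it softly with the sliding catcher: push the catcher's black tab downhill so that it runs ahead of the canister, let the canister meet the sprung buffer plate at nearly the same speed, and slow both to a stop together for a couple of seconds. The buffer must never be pushed in by more than about a centimetre (a catcher standing still would be hit far too hard) and the catcher must not run to its lower end. Never touch the canister, and finally let go and leave it resting against the buffer, with the other things on the shelf undisturbed.

Things in the scene. Friction and masses are not known exactly. Their poses are not given: they have to be found in the camera images.
- rail: Fixed rail, 660 mm long: two aluminium strips, clear guides 12 mm above them (120 mm over the outsides), clear stop at the lower end. Origin on the running surface, mid-length, mid-width, 74 mm above the shelf. x points downhill along it (slope 0.035 rad), y across (the robot's side is -y), z up. Two black collars on the guides, 10 mm downhill of the origin, mark the buffer's top place.
- gate (a joint): Drop gate in the rail's gap: 0 when up (post 18 mm above the running surface, holding the canister), grows as it is pressed down, 0.024 m fully down (post 6 mm under the surface). About 3 N of friction; it stays where it is left. The canister edges forward as the post drops and is free by 0.018.
- gate_pad (a point): Middle of the top face of the gate's black press pad (44 mm along the rail, 36 mm across it), beside the rail on the robot's side, 102 mm from the rail's centre line and, with the gate up, 24 mm above the running surface. Pressing it down drops the gate.
- striker: Bystander: frosted pink acrylic striker disc lying on the shelf, 41 mm diameter, 10 mm thick, origin under its centre.
- queen_stand: Bystander: black ebony queen stand, 52 mm wide, 47 mm tall, origin under its centre.
- coin0: Bystander: tan bone carrom coin lying flat, 32 mm diameter, 9 mm thick, origin under its centre.
- coin1: Bystander: second tan bone carrom coin, same size.
- canister: Closed steel screw-top canister, ribbed lid: cylinder of 60 mm diameter, 100 mm long, lying across the rail against the gate, its middle 205 to 290 mm uphill of the rail's origin. Origin at its middle; y is its axis, x and z turn as it rolls. 0.7 kg nominal, rolls freely: gains about 0.14 m/s each second (varies), and meets a catcher at the collars 1.5 to 2.3 s after release, at 0.2 to 0.32 m/s.
- catcher (a joint): Sliding catcher under the rail: metres it stands downhill of its highest place, 0 to 0.240 (starts at 0 to 0.05). Its guide has 2.5 N of friction (plus 3 N s/m), so it moves only while pushed and stays where it is left, even with the canister on it. Moving parts 0.19 kg.
- buffer (a joint): Sprung buffer plate on the catcher's uphill side: 0 m out, grows as the canister pushes it downhill into the catcher, 0.034 at most. Spring 55 N/m, damping 2 N s/m. A canister at rest on it keeps it pushed in by a few mm.
- buffer_face (a point): Middle of the buffer plate's uphill face (plate 44 x 44 mm), on the rail's centre line, 30 mm above the running surface. With the buffer out it is 10 mm + catcher downhill of the rail's origin; it moves with catcher and buffer. The canister touches it when its middle is 30 mm uphill of this point.
- tab_top (a point): Middle of the top of the catcher's upright black tab, to be pushed or pinched: 14 mm thick along the rail, 30 mm wide across it, standing on the robot's side 100 mm from the rail's centre line, its top 37 mm above the level of the running surface, free down to 20 mm under that level; 45 mm downhill of the buffer face when the buffer is out.
There are look-alikes about, which are no part of the job. Leave any blue look-alike of the canister alone.

How it is judged:
By the outcome, as a careful person would: the job done as asked, in the order asked, and still so for the second after the job is handed in, with the robot touching nothing.
It also fails if it takes over 29 s, if anything falls off the work surface, if the arm or the gripper's body presses on something with over 40 N, if the wrist force passes 120 N, or if a joint passes its speed limit or range.

## Working session

There is one attempt and no reset: what is moved stays moved. The work goes in short steps, Python scripts to look and compute and a tool call to move; the robot and the scene stay as the last step left them, time stands still between calls to the robot, and variables do not carry over. Pictures are saved under pics/ and viewed, at most 10 in all, crops included, and the job is handed in when it is done.

Besides the shell and the picture viewer there is one more tool, called after "Call:" by a JSON object that holds its "name" and its "arguments". send_rows: Moves the arm, as the interface text tells. Its arguments: {"type":"object","properties":{"slide":{"type":"array","items":{"type":"array","items":{"type":"number"}}},"roll":{"type":"array","items":{"type":"number"}},"claw":{"type":"array","items":{"type":"number"}},"force":{"type":"number"}},"required":["slide","roll","claw"]}

```bash
mkdir -p pics; ls
python3 - <<'E'
from station import bot
import cv2
for n in("scene","top"):
    cv2.imwrite(f"pics/{n}0.png",bot.read_camera(n)[:,:,::-1])
    m=bot.camera_model(n);print(m["camera_matrix"],m["camera_from_world"])
o=bot.get_obs();print(o["t"],o["eef_pos"],o["tool_rot"],o["gripper_width"],bot.grip_depth)
E
```

```text
pics
[[383.35474524   0.         269.23435394]
 [  0.         383.35474524 214.46645099]
 [  0.           0.           1.        ]] [[ 0.75817926  0.65184485 -0.01620182 -0.39808617]
 [ 0.51723159 -0.61636516 -0.59377224 -0.21575147]
 [-0.39703361  0.4418057  -0.80447003  1.21329089]
 [ 0.          0.          0.          1.        ]]
[[397.65922047   0.         283.4383157 ]
 [  0.         397.65922047 206.44671659]
 [  0.           0.           1.        ]] [[-0.034302   -0.99939742 -0.00530813  0.02845972]
 [-0.969947    0.03457041 -0.2408479   0.56053272]
 [ 0.24088627 -0.00311296 -0.97054836  1.18674128]
 [ 0.          0.          0.          1.        ]]
0.1 [0.1654378  0.65386729 0.23039882] [-4.40158304e-05  1.23558575e-01  9.92336952e-01 -8.06791620e-04] 1.001942907707044 0.0187
```

View pics/scene0.png

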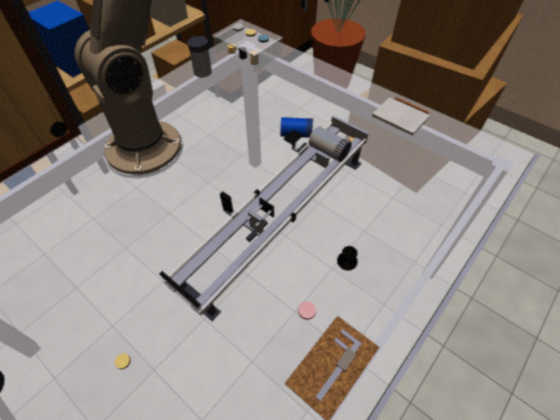

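View pics/top0.png

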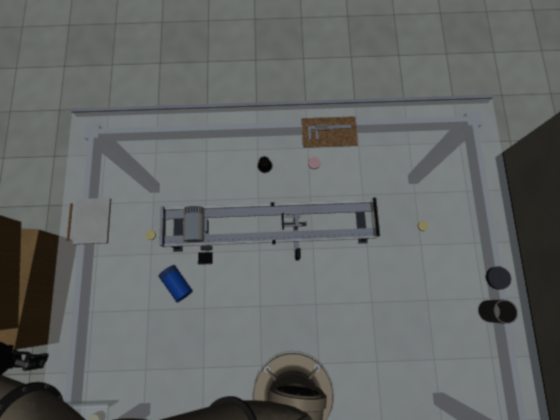

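The pictures show the rail running along world -y, with uphill on the left in top. The steel canister is at top (194,223) and the blue look-alike at (175,283). The gate pad is at about (205,257), the tab at (297,254), and the collars at (272,205) and (273,242). The steel cylinder lying on the rail against the gate is the canister. I'll confirm that in one enlarged crop.

Run:
```python
import cv2,numpy as np
a=cv2.imread("pics/top0.png")[190:275,150:390]
b=cv2.imread("pics/scene0.png")[110:320,150:380]
a=cv2.resize(a,None,fx=3.3,fy=3.3,interpolation=cv2.INTER_CUBIC)
a=cv2.convertScaleAbs(a,alpha=1.5,beta=15)
cv2.imwrite("pics/c1.png",a)
cv2.imwrite("pics/c2.png",cv2.resize(b,None,fx=2.8,fy=2.8,interpolation=cv2.INTER_CUBIC))
```

```text
(no output)
```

View pics/c1.png

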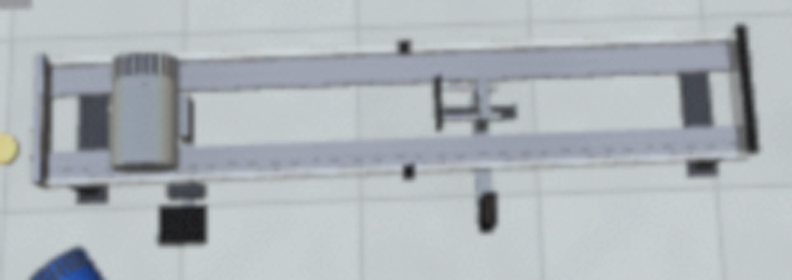

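View pics/c2.png

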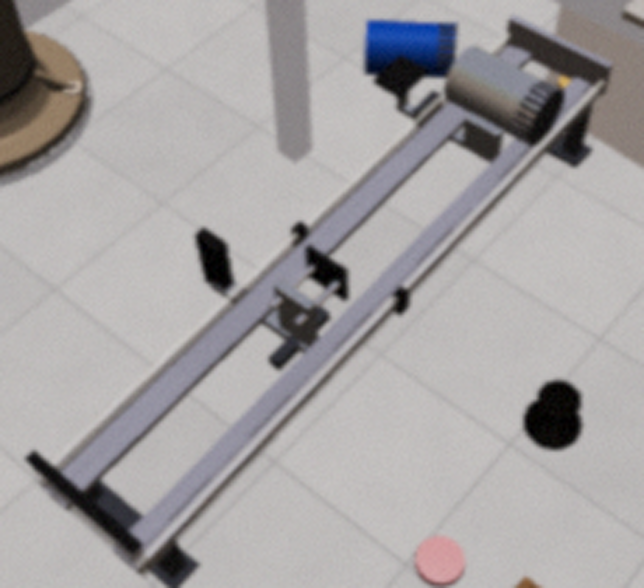

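The crops confirm it: the ribbed steel canister lies against the gate. Crop c1 shows its middle at about (144,110), the pad at (183,225), the tab at (487,~198-230), the collars at (404,47) and (408,172), and the buffer plate at (438,103).

```bash
cat > h.py <<'E'
import numpy as np
from station import bot
M={n:bot.camera_model(n) for n in("scene","top")}
def ray(n,p):
    m=M[n];T=m["camera_from_world"];R=T[:3,:3]
    return -R.T@T[:3,3],R.T@np.linalg.solve(m["camera_matrix"],[p[0],p[1],1])
def cast(n,p,z):
    c,d=ray(n,p);return c+d*(z-c[2])/d[2]
def tri(p,q):
    A=[];b=[]
    for n,x in(("top",p),("scene",q)):
        c,d=ray(n,x);d=d/np.linalg.norm(d);P=np.eye(3)-np.outer(d,d);A.append(P);b.append(P@c)
    return np.linalg.lstsq(np.vstack(A),np.hstack(b),rcond=None)[0]
def proj(n,X):
    m=M[n];c=m["camera_from_world"]@np.r_[X,1];u=m["camera_matrix"]@c[:3];return u[:2]/u[2]
t=lambda u,v:(150+(u+.5)/3.3-.5,190+(v+.5)/3.3-.5)
s=lambda u,v:(150+(u+.5)/2.8-.5,110+(v+.5)/2.8-.5)
E
python3 - <<'E'
from h import *
np.set_printoptions(precision=4,suppress=True)
c1=cast("top",t(404,47),.086);c2=cast("top",t(408,172),.086)
print("collars top",c1,c2,"scene",cast("scene",s(401,300),.086),cast("scene",s(302,230),.086),"tri",tri(t(404,47),s(401,300)),tri(t(408,172),s(302,230)))
L=cast("top",t(47,121),.086+.0115);R=cast("top",t(738,97),.086-.0115);print("ends",L,R,np.linalg.norm((L-R)[:2]))
ex=(R-L);ex[2]=0;ex/=np.linalg.norm(ex);yaw=np.arctan2(ex[1],ex[0]);print("yaw",yaw,"colyaw",np.arctan2(*(c1-c2)[1::-1])-np.pi/2)
O=(c1+c2)/2-.01*ex;O[2]=.074
ey=np.array([-ex[1],ex[0],0]);ax=ex*np.cos(.035)-np.array([0,0,np.sin(.035)]);az=np.cross(ax,ey)
f=lambda X:np.array([ax,ey,az])@(X-O)
print("O",O,"Lf",f(L),"Rf",f(R))
print("pad",f(cast("top",t(183,225),.074+.024+.0075)),"scene",f(tri(t(183,225),s(403,76))))
print("can left/right edges",f(cast("top",t(112,110),.115)),f(cast("top",t(178,110),.115)))
print("buf",f(cast("top",t(436,103),.104)))
for c in(0,.01,.02,.03,.04,.05):
    T=O+ax*(.055+c)-ey*.1+az*.037; u=proj("top",T);w=proj("scene",T);print(c,(u-[150,190])*3.3,(w-[150,110])*2.8,T)
E
```

```text
collars top [0.5663 0.044  0.086 ] [0.4472 0.0436 0.086 ] scene [0.5711 0.037  0.086 ] [0.4523 0.0408 0.086 ] tri [0.5678 0.0434 0.077 ] [0.4484 0.0441 0.0799]
ends [0.5046 0.3754 0.0975] [ 0.5094 -0.2693  0.0745] 0.644663363399414
yaw -1.5634047884659765 colyaw -1.5672286480430333
O [0.5067 0.0538 0.074 ] Lf [-0.3222  0.0003  0.0122] Rf [0.3229 0.0003 0.0118]
pad [-0.1947 -0.1021  0.0247] scene [-0.1959 -0.1011  0.0191]
can left/right edges [-0.2585  0.0043  0.032 ] [-0.1984  0.0018  0.0341]
buf [0.0372 0.0005 0.0313]
0 [459.3836 209.3108] [229.8377 216.7049] [ 0.4071 -0.0032  0.1091]
0.01 [470.4898 208.8893] [222.1587 223.5502] [ 0.4072 -0.0132  0.1087]
0.02 [481.5886 208.4682] [214.4127 230.4553] [ 0.4073 -0.0232  0.1084]
0.03 [492.6801 208.0473] [206.5988 237.4209] [ 0.4073 -0.0332  0.108 ]
0.04 [503.7643 207.6267] [198.7161 244.4478] [ 0.4074 -0.0432  0.1077]
0.05 [514.8412 207.2064] [190.7637 251.5368] [ 0.4075 -0.0532  0.1073]
```

Call:
{"name": "send_rows", "arguments": {"slide": [[-332,-335,0],[-332,-335,0],[-332,-335,0],[-332,-335,0],[-332,-335,0],[-332,-335,0],[-332,-335,0],[-332,-335,0]], "roll": [-5,-10,-14.6,-14.6,-14.6,-14.6,-14.6,-14.6], "claw": [0,0,0,0,0,0,0,0]}}

```text
t: 0.77
eef_pos: [0.3355, 0.3652, 0.2311]
tool_rot: [-0.0, -0.003, 1.0, -0.0]
contact_force: [1.7, 0.5, -0.0]
gripper_width: 0.001
grasp_force: 0.0
```

Call:
{"name": "send_rows", "arguments": {"slide": [[-70,-117,60],[-70,-117,60],[-70,-117,60],[-82,-350,90],[-82,-350,90],[-82,-350,90],[-82,-350,90],[-82,-350,90]], "roll": [0,0,0,0,0,0,0,0], "claw": [0,0,0,0,0,0,0,0]}}

```text
t: 1.43
eef_pos: [0.4143, 0.0628, 0.1484]
tool_rot: [-0.0, -0.004, 1.0, 0.0]
contact_force: [1.1, 0.2, -0.1]
gripper_width: -0.0
grasp_force: 0.0
```

Run:
```python
from station import bot
import numpy as np
o=bot.get_obs()
for k in("t","q","joint_vel","eef_pos","tool_rot","contact_force"):print(k,np.round(o[k],4))
```

```text
t 1.4333
q [-0.5464  0.1684  0.2737  2.2352 -0.067   0.7453  1.3511]
joint_vel [ 0.8243  0.0656  0.3709  0.1734 -0.1223 -0.2339  1.278 ]
eef_pos [0.4143 0.0628 0.1484]
tool_rot [-0.0e+00 -3.7e-03  1.0e+00  1.0e-04]
contact_force [ 1.1309  0.1864 -0.1055]
```

Call:
{"name": "send_rows", "arguments": {"slide": [[-3,-40,8],[-3,-42,30],[-3,-42,60],[-3,-42,60],[-3,-42,60],[-3,-42,60],[-3,-42,60],[-3,-42,60]], "roll": [0,0,0,0,0,0,0,0], "claw": [0,0,0,0,0,0,0,0]}}

```text
t: 2.1
eef_pos: [0.419, 0.0235, 0.0899]
tool_rot: [0.001, -0.004, 1.0, 0.0]
contact_force: [0.1, 0.4, -0.2]
gripper_width: -0.003
grasp_force: 0.0
```

Run:
```python
from station import bot
import numpy as np,cv2
o=bot.get_obs()
for k in("t","q","joint_vel","eef_pos","tool_rot","contact_force"):print(k,np.round(o[k],4))
a=bot.read_camera("top");b=bot.read_camera("scene")
a=cv2.resize(a[170:350,130:400],None,fx=1.5,fy=1.5);b=cv2.resize(b[100:300,140:380],None,fx=1.6,fy=1.6)
H=max(a.shape[0],b.shape[0]);p=lambda i:cv2.copyMakeBorder(i,0,H-i.shape[0],0,0,0)
cv2.imwrite("pics/d.png",np.hstack([p(a),p(b)])[:,:,::-1])
```

```text
t 2.1
q [-0.4467  0.2843  0.2796  2.2822 -0.141   0.5876  1.5184]
joint_vel [ 0.0002  0.0036 -0.0004  0.0049 -0.0024 -0.0062  0.0014]
eef_pos [0.419  0.0235 0.0899]
tool_rot [ 1.2e-03 -4.0e-03  1.0e+00  5.0e-04]
contact_force [ 0.1387  0.413  -0.1961]
```

View pics/d.png

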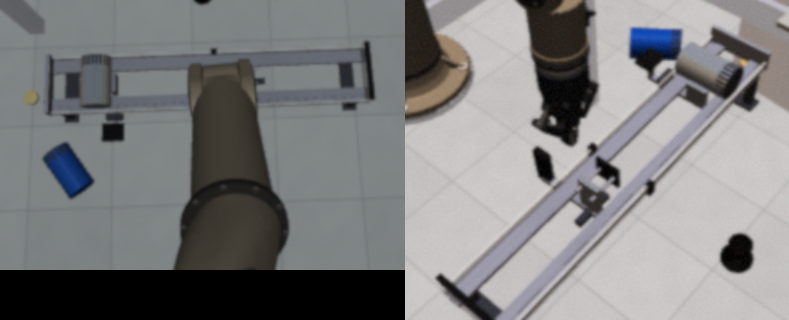

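Call:
{"name": "send_rows", "arguments": {"slide": [[0,-12,1],[0,-20,2],[0,-24,2],[0,-27,2],[0,-29,2],[0,-31,2],[0,-33,2],[0,-34,2]], "roll": [0,0,0,0,0,0,0,0], "claw": [0,0,0,0,0,0,0,0]}}

```text
t: 2.87
eef_pos: [0.4183, -0.0109, 0.0867]
tool_rot: [-0.0, -0.004, 1.0, 0.0]
contact_force: [-0.7, 2.4, -0.2]
gripper_width: 0.002
grasp_force: 1.2
```

Run:
```python
from h import *
import cv2
o=bot.get_obs()
for k in("t","q","eef_pos","contact_force"):print(k,np.round(o[k],4))
b=bot.read_camera("scene");cv2.imwrite("pics/e.png",cv2.resize(b[140:240,190:310],None,fx=5,fy=5,interpolation=cv2.INTER_CUBIC)[:,:,::-1])
I=cv2.imread("pics/top0.png").astype(int)
for r in(215,222,229):print(r,(I[r,160:235,2]-I[r,160:235,0]).tolist())
```

```text
t 2.8667
q [-0.3717  0.2913  0.2878  2.2856 -0.1499  0.5813  1.6083]
eef_pos [ 0.4183 -0.0109  0.0867]
contact_force [-0.7386  2.3651 -0.2448]
215 [-10, -13, -11, -5, 0, -6, -12, -14, -13, -14, -13, -13, -13, -13, -13, -13, -13, -14, -13, -14, -14, -13, -14, -10, 0, 0, -5, -10, -13, -13, -14, -13, -12, -12, -12, -12, -11, -9, -4, 1, 4, 5, 3, -1, -9, -12, -13, -14, -13, -14, -13, -13, -14, -13, -12, -13, -13, -13, -13, -13, -13, -13, -12, -12, -13, -12, -12, -11, -12, -12, -12, -12, -12, -12, -12]
222 [-13, -12, -5, 0, 1, -2, -5, -5, -5, -6, -6, -5, -6, -6, -6, -9, -7, -8, -9, -8, -8, -7, -5, -2, 2, -1, -6, -11, -13, -14, -14, -13, -14, -12, -14, -13, -11, -9, -4, 0, 4, 4, 4, -2, -10, -13, -12, -3, -2, -5, -5, -6, -6, -5, -5, -6, -6, -6, -6, -6, -6, -6, -6, -6, -6, -5, -5, -5, -6, -5, -6, -6, -6, -5, -5]
229 [-12, -11, -4, 2, 2, -2, -6, -5, -6, -6, -6, -5, -6, -6, -8, -8, -8, -8, -9, -9, -8, -7, -5, 0, 2, -1, -8, -11, -13, -14, -14, -15, -14, -13, -13, -13, -11, -8, -3, 1, 4, 5, 4, -1, -9, -13, -11, -3, -1, -4, -6, -6, -6, -6, -6, -6, -5, -6, -5, -5, -5, -5, -6, -6, -5, -5, -6, -6, -6, -5, -5, -5, -6, -5, -6]
```

View pics/e.png

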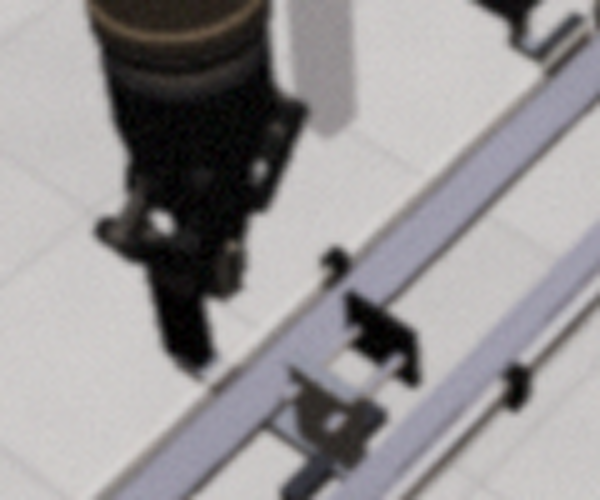

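The force of 2.4 N confirms the shut fingers touch the tab's uphill face at TCP y = -0.011. Picture e shows the fingers behind the tab at about (190,360). Next I go to the pad.

Call:
{"name": "send_rows", "arguments": {"slide": [[2,25,-26],[10,259,-26],[10,259,-26],[10,259,-26],[10,259,-26],[10,259,-26],[10,259,-26],[10,259,-26]], "roll": [0,0,0,0,0,0,0,0], "claw": [0,0,0,0,0,0,0,0]}}

```text
t: 3.58
eef_pos: [0.4059, 0.2548, 0.1129]
tool_rot: [0.001, -0.008, 1.0, 0.002]
contact_force: [0.4, 0.4, -0.7]
gripper_width: -0.001
grasp_force: 0.0
```

```bash
cat > sim.py <<'E'
import numpy as np
from scipy.optimize import minimize
def catpos(t,ys): # ys: finger travel past contact at row ends (dt 1/12), first entry at t=0
    return np.interp(t,np.arange(len(ys))/12,ys)
def sim(ys,gap,v0,a,dt=1e-3,tail=1.0):
    """gap: canister to buffer at t=0 (m); catcher moves with ys clipped >=0 running max"""
    n=int((len(ys)/12+tail)/dt);t=np.arange(n)*dt
    c=np.maximum.accumulate(np.maximum(catpos(t,ys),0));vc=np.gradient(c,dt)
    x=-gap;v=v0;comp=np.zeros(n);b=0;tm=None;vm=0
    for i in range(n):
        p=x-c[i]
        F=0
        if p>=b and (p>0 or b>0):
            F=max(0,55*p+2*(v-vc[i]));b=p
            if tm is None:tm,vm=t[i],v-vc[i]
        else: b=max(0,b-b*dt*27.5) # free plate returns
        comp[i]=max(b,0)
        v+=(a-F/1.05)*dt;x+=v*dt
        
    return t,c,comp,tm,vm,x-c[-1]
def prof(vp,tr,th,T,p,lead=.0,N=40):
    """start gap lead (m), ramp tr s to vp, hold th, then vp*(1-s)^p*(1+p*s) over T"""
    t=np.arange(0,N/12,1e-3);s=np.clip((t-tr-th)/T,0,1)
    v=np.where(t<tr,vp*t/tr,vp*(1-s)**p*(1+p*s))
    y=np.cumsum(v)*1e-3-lead
    return np.interp(np.arange(N)/12,t,y)
E
python3 - <<'E'
from sim import *
a=.14
best=[]
for vp in(.23,.25,.26,.27):
  for th in(0,.1,.2):
    for p in(1,1.5,2):
      for tt in(1.6,1.7,1.75,1.8,1.85):
        y=prof(vp,.2,th,1.,p,.004);
        # choose T for total travel 0.19
        y1=y[-1];T=1+(0.188-y1)/((prof(vp,.2,th,2.,p,.004)[-1]-y1))
        y=prof(vp,.2,th,T,p,.004)
        g=.2395-.5*a*tt**2;v=a*tt
        r=[sim(y,g+e,v,a)[2].max() for e in(-.006,0,.006)]
        best.append((max(r),vp,th,p,tt,T,r))
best.sort(key=lambda b:b[0])
for b in best[:8]:print(np.round(b[:6],4),np.round(b[6],4))
E
```

```text
[0.0099 0.23   0.     2.     1.75   1.4696] [0.0098 0.0097 0.0099]
[0.0104 0.23   0.     1.5    1.75   1.2859] [0.0101 0.0102 0.0104]
[0.0105 0.23   0.1    2.     1.75   1.2696] [0.0103 0.0104 0.0105]
[0.0111 0.25   0.     2.     1.75   1.336 ] [0.0108 0.0105 0.0111]
[0.0111 0.23   0.1    1.5    1.75   1.1109] [0.011  0.011  0.0111]
[0.0116 0.25   0.     1.5    1.75   1.169 ] [0.0114 0.0112 0.0116]
[0.012  0.23   0.     1.     1.75   1.1022] [0.0117 0.0119 0.012 ]
[0.012  0.23   0.2    2.     1.75   1.0696] [0.012  0.0113 0.0114]
```

```bash
cat >> sim.py <<'E'
from scipy.interpolate import PchipInterpolator
def knots(z,lead,N=32,trav=.19,tr=.2):
    """z: vp, T, mid fractions at 1/4,1/2,3/4 ; linear ramp to vp in tr, then decel over T"""
    vp,T=z[:2];t=np.arange(0,N/12,1e-3)
    f=PchipInterpolator(np.linspace(0,1,5),[1,*z[2:5],0])
    s=np.clip((t-tr)/T,0,1);v=np.where(t<tr,vp*t/tr,vp*f(s))
    return np.interp(np.arange(N)/12,t,np.cumsum(v)*1e-3-lead)
def optim(d,a,trav=.19,lead=.004,tt0=1.7,errs=(-.005,.005),seed=0):
    from scipy.optimize import differential_evolution as DE
    def cost(z):
        y=knots(z[1:],lead);g=d-.5*a*z[0]**2
        m=max(sim(y,g+e,a*z[0],a,dt=2.5e-3,tail=.2)[2].max() for e in errs)
        return m+10*max(0,y[-1]-trav)+.02*max(0,np.diff(z[3:]).max())
    b=[(tt0-.25,tt0+.25),(.15,.28),(1.,2.4),(.5,1),(.2,.8),(.03,.5)]
    r=DE(cost,b,maxiter=25,popsize=8,seed=seed,workers=-1,updating='deferred',polish=False)
    return r.x,r.fun
E
time python3 - <<'E'
from sim import *
for d,tr in((.2395,.19),(.2085,.22)):
    z,f=optim(d,.14,tr);y=knots(z[1:],.004);g=d-.07*z[0]**2
    print(np.round(z,3),f,y[-1])
    for e in(-.01,-.005,0,.005,.01):
        t,c,cm,tm,vm,_=sim(y,g+e,.14*z[0],.14);print(e,round(cm.max(),4),tm,round(vm,3),round(cm[-1],4))
E
```

```text
Traceback (most recent call last):
  File "sim.py", line 41, in optim
    r=DE(cost,b,maxiter=25,popsize=8,seed=seed,workers=-1,updating='deferred',polish=False)
AttributeError: Can't get local object 'optim.<locals>.cost'

real	0m1.114s
user	0m1.405s
sys	0m0.290s
```

```bash
sed -i "s/workers=-1,updating='deferred',//" sim.py
time python3 - <<'E'
from sim import *
for d,tr in((.2395,.19),(.2085,.22)):
    z,f=optim(d,.14,tr);y=knots(z[1:],.004);g=d-.07*z[0]**2
    print(np.round(z,3),f,y[-1])
    for e in(-.01,-.005,0,.005,.01):
        t,c,cm,tm,vm,_=sim(y,g+e,.14*z[0],.14);print(e,round(cm.max(),4),tm,round(vm,3),round(cm[-1],4))
E
```

```text
[1.751 0.23  1.655 0.759 0.417 0.117] 0.009321783696334764 0.18791749117288015
-0.01 0.0124 0.06 0.254 0.0037
-0.005 0.0093 0.08 0.256 0.0037
0 0.009 0.11900000000000001 0.118 0.0036
0.005 0.0093 0.16 0.123 0.0036
0.01 0.0117 0.245 0.059 0.0035
[1.624 0.226 2.164 0.72  0.369 0.056] 0.008572706500771105 0.21720836155713266
-0.01 0.0111 0.06 0.236 0.0045
-0.005 0.0082 0.081 0.239 0.0046
0 0.0081 0.127 0.103 0.0046
0.005 0.0086 0.187 0.036 0.0046
0.01 0.0112 0.299 0.053 0.0044
real	0m16.245s
user	0m16.765s
sys	0m0.140s
```

Call:
{"name": "send_rows", "arguments": {"slide": [[0,-3,3],[0,-3,6],[0,-3,9],[0,-3,12],[0,-3,14],[0,-3,16],[0,-3,17],[0,-3,17]], "roll": [0,0,0,0,0,0,0,0], "claw": [0,0,0,0,0,0,0,0]}}

```text
t: 4.25
eef_pos: [0.4065, 0.2441, 0.0954]
tool_rot: [-0.0, -0.003, 1.0, -0.0]
contact_force: [-0.3, -0.0, -0.8]
gripper_width: -0.001
grasp_force: 0.0
```

Run:
```python
from h import *
import cv2
o=bot.get_obs()
for k in("t","q","eef_pos","tool_rot","contact_force"):print(k,np.round(o[k],4))
a=bot.read_camera("top");cv2.imwrite("pics/t1.png",a[:,:,::-1])
b=bot.read_camera("scene")
x=cv2.resize(a[180:290,130:310],None,fx=2.2,fy=2.2);y=cv2.resize(b[90:200,240:400],None,fx=2.2,fy=2.2)
cv2.imwrite("pics/f.png",np.hstack([x,y])[:,:,::-1])
I=a.astype(int)
for r in(222,229):print(r,(I[r,175:250,0]-I[r,175:250,2]).tolist())
```

```text
t 4.25
q [-0.8327  0.3467  0.1906  2.1538 -0.1061  0.6502  1.0086]
eef_pos [0.4065 0.2441 0.0954]
tool_rot [-1.0e-04 -3.1e-03  1.0e+00 -3.0e-04]
contact_force [-0.2882 -0.0079 -0.8321]
222 [17, 17, 16, 14, 15, 15, 15, 16, 15, 16, 17, 14, 12, 11, 14, 11, 6, -1, -6, -10, -13, -15, -13, -11, -10, -4, -1, 2, 4, 4, 1, -3, -3, -2, -4, -5, -6, -6, -6, -6, -6, -6, -6, -6, -6, -6, -6, -5, -6, -6, -6, -6, -6, -6, -5, -5, -6, -6, -6, -5, -5, -6, -6, -5, -6, -5, -5, -6, -6, -6, -6, -6, -6, -7, -6]
229 [15, 15, 15, 14, 16, 16, 15, 17, 18, 19, 20, 20, 19, 20, 20, 18, 13, 11, 12, 13, 9, 3, -1, -5, -8, -4, 0, 3, 3, 4, 1, -3, -2, -2, -5, -6, -5, -6, -6, -6, -6, -6, -6, -6, -6, -5, -6, -6, -6, -6, -6, -6, -6, -6, -5, -5, -6, -5, -6, -6, -6, -6, -6, -6, -6, -6, -6, -6, -6, -6, -6, -6, -6, -6, -6]
```

View pics/f.png

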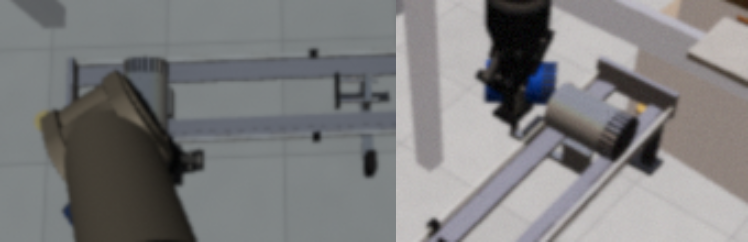

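The right edge of the canister has moved about 2 px, roughly 6 mm, so the gate is partly down and still holding. Now the full press, placed at the end of the call.

Call:
{"name": "send_rows", "arguments": {"slide": [[0,2,0],[0,2,0],[0,2,0],[0,2,0],[0,2,3],[0,2,10],[0,2,17],[0,2,18]], "roll": [0,0,0,0,0,0,0,0], "claw": [0,0,0,0,0,0,0,0]}}

```text
t: 5.02
eef_pos: [0.4068, 0.248, 0.0797]
tool_rot: [-0.0, -0.004, 1.0, 0.001]
contact_force: [-13.5, -4.4, 50.3]
gripper_width: -0.0
grasp_force: 25.2
```

Run:
```python
from station import bot
import numpy as np
o=bot.get_obs()
for k in("t","eef_pos","contact_force","joint_vel"):print(k,np.round(o[k],4))
```

```text
t 5.0167
eef_pos [0.4068 0.248  0.0797]
contact_force [-13.5184  -4.3768  50.3084]
joint_vel [ 0.0034  0.0002 -0.001  -0.0001 -0.0055 -0.0024  0.0026]
```

Call:
{"name": "send_rows", "arguments": {"slide": [[0,-8,-10],[-4,-49,-10],[-6,-90,-10],[-9,-131,-10],[-9,-172,-10],[-9,-213,-10],[-9,-240,-10],[-9,-250,-10]], "roll": [0,0,0,0,0,0,0,0], "claw": [0,0,0,0,0,0,0,0]}}

```text
t: 5.68
eef_pos: [0.4162, -0.008, 0.0871]
tool_rot: [-0.0, -0.0, 1.0, -0.001]
contact_force: [0.2, 0.2, -0.1]
gripper_width: 0.002
grasp_force: 0.0
```

```bash
cat >> h.py <<'E'
O=np.array([.5067,.0538,.074]);ps=-1.5634
ex=np.array([np.cos(ps),np.sin(ps),0]);ey=np.array([-ex[1],ex[0],0]);ax=ex*np.cos(.035)-np.array([0,0,np.sin(.035)]);az=np.cross(ax,ey)
rf=lambda X:np.array([ax,ey,az])@(X-O)
E
python3 - <<'E'
from h import *
import cv2
o=bot.get_obs()
for k in("t","eef_pos","contact_force","joint_vel"):print(k,np.round(o[k],4))
a=bot.read_camera("top");cv2.imwrite("pics/t2.png",a[:,:,::-1])
for f in("t1","t2","top0"):
    I=cv2.imread(f"pics/{f}.png").astype(int)
    for r in(216,224,229):
        d=(I[r,:,2]-I[r,:,0]);print(f,r,[(x,int(d[x])) for x in range(175,252) if d[x]>0])
E
```

```text
t 5.6833
eef_pos [ 0.4162 -0.008   0.0871]
contact_force [ 0.1535  0.2411 -0.0996]
joint_vel [ 0.2076  0.0101 -0.0073 -0.015  -0.0318  0.0013  0.2435]
t1 216 [(177, 9), (178, 14), (179, 15), (180, 15), (181, 15), (182, 15), (183, 14), (184, 13), (185, 12), (186, 11), (187, 5), (202, 3), (203, 5), (204, 4), (205, 1)]
t1 224 [(175, 18), (176, 19), (177, 18), (178, 17), (179, 15), (180, 15), (181, 16), (182, 16), (183, 17), (184, 18), (185, 17), (186, 18), (187, 16), (188, 12), (189, 12), (190, 14), (191, 13), (192, 7), (202, 2), (203, 5), (204, 5), (205, 1)]
t1 229 [(175, 15), (176, 15), (177, 15), (178, 14), (179, 16), (180, 16), (181, 15), (182, 17), (183, 18), (184, 19), (185, 20), (186, 20), (187, 19), (188, 20), (189, 20), (190, 18), (191, 13), (192, 11), (193, 12), (194, 13), (195, 9), (196, 3), (202, 3), (203, 3), (204, 4), (205, 1)]
t2 216 [(205, 1), (206, 1), (220, 1), (221, 5), (222, 5), (223, 3)]
t2 224 [(205, 2), (206, 1), (220, 1), (221, 4), (222, 5), (223, 3)]
t2 229 [(205, 2), (206, 1), (220, 1), (221, 4), (222, 4), (223, 3)]
top0 216 [(199, 1), (200, 4), (201, 5), (202, 4)]
top0 224 [(184, 3), (199, 1), (200, 4), (201, 4), (202, 4)]
top0 229 [(184, 2), (199, 1), (200, 4), (201, 5), (202, 4)]
```

```bash
cat > fit.py <<'E'
from h import *
import cv2
D=[]
for k in range(7):
    t0=bot.get_obs()["t"];D.append((t0,bot.read_camera("top")))
D.insert(0,(5.6833,cv2.imread("pics/t2.png")[:,:,::-1]))
P=[]
for t_,a in D:
    I=a[212:232].astype(float).mean(0);d=I[:,0]-I[:,2];xs=np.arange(208,256);w=np.clip(d[208:256]+1,0,None)
    # last warm band before the arm (arm is strongly warm >9)
    ok=[x for x in xs if d[x]>0];runs=np.split(ok,np.where(np.diff(ok)>1)[0]+1)
    runs=[r for r in runs if d[r].max()<9 and len(r)>=2]
    r=runs[-1];r=np.arange(r[0]-1,r[-1]+2);u=(np.clip(d[r]+2,0,None)*r).sum()/np.clip(d[r]+2,0,None).sum()
    row=222;X=rf(cast("top",(u,row),.103-.035*((u-272)*.003)))[0]
    P.append((t_,u,X))
P=np.array(P);np.save("P.npy",P);np.set_printoptions(precision=4,suppress=True);print(P)
I=cv2.imread("pics/top0.png")[212:232].astype(float).mean(0);d=I[:,2]-I[:,0];r=np.arange(198,204);u=(np.clip(d[r]+2,0,None)*r).sum()/np.clip(d[r]+2,0,None).sum()
print("u0",u,rf(cast("top",(u,222),.103+.035*.21))[0])
c=np.polyfit(P[:,0]-6,P[:,2],2);print("quad",c,"a",2*c[0]);print(np.round(np.polyval(c,P[:,0]-6)-P[:,2],4))
o=bot.get_obs();print(o["t"],o["eef_pos"],o["contact_force"])
E
python3 fit.py
```

```text
[[  5.6833 221.6635  -0.1448]
 [  5.7333 223.57    -0.1391]
 [  5.7833 225.5383  -0.1331]
 [  5.8333 227.4847  -0.1273]
 [  5.8833 229.5408  -0.1211]
 [  5.9333 231.5434  -0.115 ]
 [  5.9833 233.6806  -0.1086]
 [  6.0333 235.793   -0.1022]]
u0 200.7936117936118 -0.2076065418182135
quad [ 0.0224  0.1281 -0.1065] a 0.044881709992970184
[ 0.      0.     -0.0001  0.     -0.0001  0.0001 -0.      0.    ]
6.0833 [ 0.4173 -0.0019  0.0875] [-0.2371  0.0086  0.4161]
```

Run:
```python
from h import *
import cv2
P=np.load("P.npy").tolist()
for k in range(3):
    t0=bot.get_obs()["t"];a=bot.read_camera("top");cv2.imwrite(f"pics/k{k}.png",a[:,:,::-1])
    d=a[212:232].astype(float).mean(0);d=d[:,0]-d[:,2];print(round(t0,3),np.round(d[218:258],1).tolist())
```

```text
6.083 [-7.8, -7.6, -6.1, -0.0, 2.3, -2.0, -7.7, -12.0, -13.8, -14.7, -14.5, -14.8, -14.8, -14.8, -14.4, -14.0, -12.0, -7.8, -2.3, 2.4, 4.5, 3.7, -0.8, -5.8, -7.3, -7.4, -7.5, -7.3, -7.3, -7.4, -7.1, -7.4, -7.2, -7.2, -7.1, -7.1, -7.1, -7.0, -7.0, -7.1]
6.133 [-7.8, -7.7, -7.8, -7.4, -6.0, -1.2, 2.8, -0.7, -6.2, -11.2, -13.5, -14.5, -14.5, -14.6, -14.8, -14.8, -14.9, -14.0, -12.4, -9.0, -4.0, 0.8, 4.5, 4.7, 1.0, -4.3, -6.9, -7.4, -7.3, -7.3, -7.2, -7.5, -7.3, -7.3, -7.5, -7.3, -7.1, -7.3, -7.3, -7.1]
6.183 [-7.9, -7.7, -7.6, -7.6, -7.6, -7.7, -6.9, -3.8, 2.3, 2.8, -3.4, -9.7, -13.5, -14.7, -14.8, -14.7, -14.6, -14.7, -14.5, -14.5, -13.2, -10.6, -6.1, -1.0, 2.7, 4.2, 2.7, -2.9, -6.5, -7.6, -7.4, -7.4, -7.4, -7.4, -7.4, -7.4, -7.1, -7.1, -7.0, -7.1]
```

```bash
cat > plan.py <<'E'
from h import *
from sim import *
from scipy.optimize import differential_evolution as DE
P=np.load("P.npy")[:,:2].tolist()+[[6.0833,238.21],[6.1333,240.52],[6.1833,242.88]]
P=np.array(P);X=np.array([rf(cast("top",(u,222),.103-.035*((u-272)*.003)))[0] for u in P[:,1]])-.0209
tn=6.2333
c=np.polyfit(P[:,0]-tn,X,2);print("free quad",2*c[0],c[1],c[2])
# constrain with const a from x=-.222: x=x0+v0 t+a/2 t^2, v0^2=2a(x0+.222)
from scipy.optimize import least_squares
r=least_squares(lambda z:(z[0]+np.sqrt(2*z[1]*(z[0]+.222))*(P[:,0]-tn)+z[1]/2*(P[:,0]-tn)**2-X)*1e3,[-.097,.09]);x0,a=r.x;v0=np.sqrt(2*a*(x0+.222))
print("x0",x0,"v0",v0,"a",a,"res mm",np.round(r.fun,2))
gap0=.011-x0;print("gap",gap0)
LEAD=.009;TR=.15
def ys(z,N=40):
    w=z[0];y=knots(z[1:],LEAD,N=N+1,tr=TR);k=np.arange(N+1)/12
    # resample with delay w, fine profile
    vp,T=z[1:3];t=np.arange(0,N/12+.1,1e-3);f=PchipInterpolator(np.linspace(0,1,5),[1,*z[3:6],0])
    q=t-w;s=np.clip((q-TR)/T,0,1);v=np.where(q<0,0,np.where(q<TR,vp*q/TR,vp*f(s)))
    return np.interp(k,t,np.cumsum(v)*1e-3-LEAD)
SC=[(0,0,0),(-.004,0,0),(.004,0,0),(0,.006,.03),(0,-.006,-.03)]
def cost(z,full=False):
    y=ys(z);J=0
    for g,dv,da in SC:
        t,cc,cm,tm,vm,_=sim(y,gap0+g,v0+dv,a+da,dt=2.5e-3,tail=.1)
        J=max(J,cm.max()+.1*max(0,vm-.05))
    return J+10*max(0,y[-1]-.183)+.02*max(0,np.diff(z[3:]).max())
if __name__=="__main__":
    r=DE(cost,[(.3,.75),(.13,.24),(1.2,2.4),(.5,1),(.2,.8),(.03,.5)],maxiter=40,popsize=8,seed=1,polish=False)
    z=r.x;y=ys(z);print(np.round(z,3),r.fun)
    for g,dv,da in SC+[(0,0,.05),(.008,0,0),(-.008,0,0)]:
        t,cc,cm,tm,vm,_=sim(y,gap0+g,v0+dv,a+da);print((g,dv,da),"peak",round(cm.max(),4),"tm",tm,"dv",round(vm,3),"end",round(cm[-1],4))
    print("finger mm from now",np.round((y+LEAD)*1e3,1).tolist())
E
python3 plan.py
```

```text
free quad 0.07073489146607867 0.14885184166882046 -0.09438462869313627
x0 -0.09365782873913414 v0 0.1558408143955874 a 0.09461566370930379 res mm [ 0.65  0.22 -0.17 -0.26 -0.44 -0.22 -0.18  0.17 -0.16  0.06  0.37]
gap 0.10465782873913414
[0.414 0.181 1.621 0.937 0.674 0.287] 0.010764061586627315
(0, 0, 0) peak 0.0077 tm 0.736 dv 0.046 end 0.0021
(-0.004, 0, 0) peak 0.0071 tm 0.639 dv 0.035 end 0.0021
(0.004, 0, 0) peak 0.0089 tm 0.8140000000000001 dv 0.056 end 0.0022
(0, 0.006, 0.03) peak 0.0079 tm 0.549 dv 0.078 end 0.0027
(0, -0.006, -0.03) peak 0.0102 tm 1.081 dv 0.055 end 0.0023
(0, 0, 0.05) peak 0.0089 tm 0.552 dv 0.084 end 0.0035
(0.008, 0, 0) peak 0.0102 tm 0.88 dv 0.065 end 0.0023
(-0.008, 0, 0) peak 0.007 tm 0.545 dv 0.055 end 0.0021
finger mm from now [0.0, 0.0, 0.0, 0.0, 0.0, 0.0, 4.5, 17.2, 32.2, 47.2, 62.0, 76.5, 90.7, 104.5, 117.5, 129.7, 140.8, 151.0, 160.1, 168.0, 174.5, 179.8, 184.0, 187.2, 189.5, 190.8, 191.4, 191.4, 191.4, 191.4, 191.4, 191.4, 191.4, 191.4, 191.4, 191.4, 191.4, 191.4, 191.4, 191.4, 191.4]
```

```bash
python3 - <<'E'
from station import bot
import numpy as np
L=[]
for k in range(3):
    t0=bot.get_obs()["t"];a=bot.read_camera("top");d=a[212:232].astype(float).mean(0);d=d[:,0]-d[:,2]
    seg=np.where(d[236:262]>0)[0]+236;r=np.split(seg,np.where(np.diff(seg)>1)[0]+1)[0]
    q=np.arange(r[0]-1,r[-1]+2);w=np.clip(d[q]+2,0,None);L.append([t0,(w*q).sum()/w.sum()]);print(L[-1],r,np.round(d[q],1))
np.save("L.npy",L);o=bot.get_obs();print(o["t"],o["eef_pos"])
E
sed -i 's/^P=np.array(P);X/P=np.vstack([P,np.load("L.npy")]);X/; s/^tn=.*/tn=6.3833/; s/(\.3,\.75)/(.1,.6)/' plan.py; python3 plan.py
```

```text
[6.2333, np.float64(245.26253687315634)] [244 245 246] [-2.6  1.8  4.   3.9 -0.8]
[6.2833, np.float64(247.65675675675675)] [247 248 249] [-0.   4.2  4.5  1.8 -3.4]
[6.3333, np.float64(250.31940298507465)] [249 250 251] [-3.8  1.2  4.2  4.  -0.7]
6.3833 [ 0.41724037 -0.00294808  0.08767717]
free quad 0.06867236958093956 0.15841897011656905 -0.07150588546007376
x0 -0.07043885846489285 v0 0.1668413651536801 a 0.09183106185530995 res mm [ 0.98  0.48  0.02 -0.14 -0.41 -0.29 -0.35 -0.11 -0.55 -0.45 -0.27  0.06
  0.59  0.53]
gap 0.08143885846489285
[0.284 0.176 1.924 0.967 0.507 0.118] 0.007829618728549616
(0, 0, 0) peak 0.0073 tm 0.562 dv 0.043 end 0.0023
(-0.004, 0, 0) peak 0.0071 tm 0.458 dv 0.035 end 0.0023
(0.004, 0, 0) peak 0.0077 tm 0.647 dv 0.051 end 0.0022
(0, 0.006, 0.03) peak 0.0079 tm 0.422 dv 0.05 end 0.0033
(0, -0.006, -0.03) peak 0.0075 tm 0.834 dv 0.041 end 0.0013
(0, 0, 0.05) peak 0.0086 tm 0.436 dv 0.054 end 0.0042
(0.008, 0, 0) peak 0.0087 tm 0.72 dv 0.059 end 0.0023
(-0.008, 0, 0) peak 0.0071 tm 0.397 dv 0.203 end 0.0023
finger mm from now [0.0, 0.0, 0.0, 0.0, 1.5, 10.4, 24.9, 39.6, 54.2, 68.7, 83.1, 97.4, 111.4, 124.6, 136.6, 147.1, 156.1, 163.9, 170.5, 175.9, 180.2, 183.5, 185.9, 187.6, 188.9, 189.8, 190.3, 190.5, 190.6, 190.6, 190.6, 190.6, 190.6, 190.6, 190.6, 190.6, 190.6, 190.6, 190.6, 190.6, 190.6]
```

Call:
{"name": "send_rows", "arguments": {"slide": [[0,0,0],[0,0,0],[0,0,0],[0,-2,0],[0,-10.5,0],[0,-25,0],[0,-39.5,1],[0,-54,1]], "roll": [0,0,0,0,0,0,0,0], "claw": [0,0,0,0,0,0,0,0]}}

```text
t: 7.05
eef_pos: [0.4177, -0.0577, 0.0866]
tool_rot: [0.0, -0.004, 1.0, 0.0]
contact_force: [0.6, 3.2, -2.5]
gripper_width: -0.003
grasp_force: 1.5
```

Run:
```python
from station import bot
import numpy as np
o=bot.get_obs()
for k in("t","eef_pos","tool_rot","contact_force"):print(k,np.round(o[k],4))
```

```text
t 7.05
eef_pos [ 0.4177 -0.0577  0.0866]
tool_rot [ 1.0e-04 -3.9e-03  1.0e+00  3.0e-04]
contact_force [ 0.596   3.1802 -2.5005]
```

Call:
{"name": "send_rows", "arguments": {"slide": [[0,-14.5,1],[0,-29,1],[0,-43,2],[0,-57,2],[0,-70.5,3],[0,-82.5,3],[0,-93,3],[0,-102,3]], "roll": [0,0,0,0,0,0,0,0], "claw": [0,0,0,0,0,0,0,0]}}

```text
t: 7.72
eef_pos: [0.4179, -0.1601, 0.0835]
tool_rot: [-0.0, -0.003, 1.0, 0.0]
contact_force: [0.5, 2.4, -1.7]
gripper_width: -0.001
grasp_force: 1.1
```

Call:
{"name": "send_rows", "arguments": {"slide": [[0,-8,0],[0,-14.5,0],[0,-20,0],[0,-24,0],[0,-27.5,0],[0,-30,0],[0,-31.5,0],[0,-33,0]], "roll": [0,0,0,0,0,0,0,0], "claw": [0,0,0,0,0,0,0,0]}}

```text
t: 8.38
eef_pos: [0.4184, -0.1921, 0.0836]
tool_rot: [-0.0, -0.004, 1.0, 0.0]
contact_force: [-0.6, 2.1, -1.8]
gripper_width: -0.002
grasp_force: 1.1
```

Call:
{"name": "send_rows", "arguments": {"slide": [[0,-0.8,0],[0,-1.3,0],[0,-1.5,0],[0,-1.5,0],[0,-1.5,0],[0,-1.5,0],[0,-1.5,0],[0,-1.5,0]], "roll": [0,0,0,0,0,0,0,0], "claw": [0,0,0,0,0,0,0,0]}}

```text
t: 9.05
eef_pos: [0.4185, -0.1937, 0.0837]
tool_rot: [-0.0, -0.004, 1.0, 0.0]
contact_force: [-1.1, 2.0, -1.6]
gripper_width: 0.0
grasp_force: 1.1
```

Run:
```python
from station import bot
import numpy as np,cv2
o=bot.get_obs()
for k in("t","eef_pos","contact_force"):print(k,np.round(o[k],4))
b=bot.read_camera("scene");cv2.imwrite("pics/g.png",cv2.resize(b[110:330,150:380],None,fx=2.6,fy=2.6)[:,:,::-1])
```

```text
t 9.05
eef_pos [ 0.4185 -0.1937  0.0837]
contact_force [-1.1201  2.0055 -1.6311]
```

View pics/g.png

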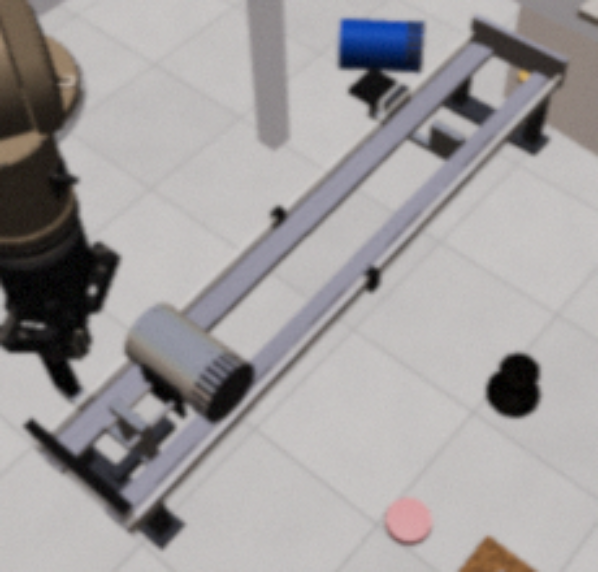

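The canister (crop g, about (190,360)) rests on the buffer short of the end. Now I let go: back off uphill slightly, then go up.

Call:
{"name": "send_rows", "arguments": {"slide": [[0,2,0],[0,6,0],[0,8,-5],[0,8,-30],[0,8,-60],[0,8,-90],[0,8,-110],[0,8,-110]], "roll": [0,0,0,0,0,0,0,0], "claw": [0,0,0,0,0,0,0,0]}}

```text
t: 9.77
eef_pos: [0.4214, -0.1868, 0.1982]
tool_rot: [0.004, -0.003, 1.0, -0.001]
contact_force: [1.7, 0.4, 0.5]
gripper_width: -0.005
grasp_force: 0.0
```

Call:
{"name": "send_rows", "arguments": {"slide": [[0,0,0],[0,0,0],[0,0,0],[0,0,0],[0,0,0],[0,0,0],[0,0,0],[0,0,0]], "roll": [0,0,0,0,0,0,0,0], "claw": [0,0,0,0,0,0,0,0]}}

```text
t: 10.43
eef_pos: [0.4184, -0.1858, 0.1934]
tool_rot: [-0.0, -0.003, 1.0, 0.0]
contact_force: [-0.2, -0.3, 0.3]
gripper_width: -0.001
grasp_force: 0.0
```

Run:
```python
from station import bot
import numpy as np,cv2
o=bot.get_obs()
for k in("t","eef_pos","contact_force"):print(k,np.round(o[k],4))
b=bot.read_camera("scene");cv2.imwrite("pics/h.png",cv2.resize(b[110:330,150:380],None,fx=2.6,fy=2.6)[:,:,::-1])
```

```text
t 10.4333
eef_pos [ 0.4184 -0.1858  0.1934]
contact_force [-0.2432 -0.2933  0.332 ]
```

View pics/h.png

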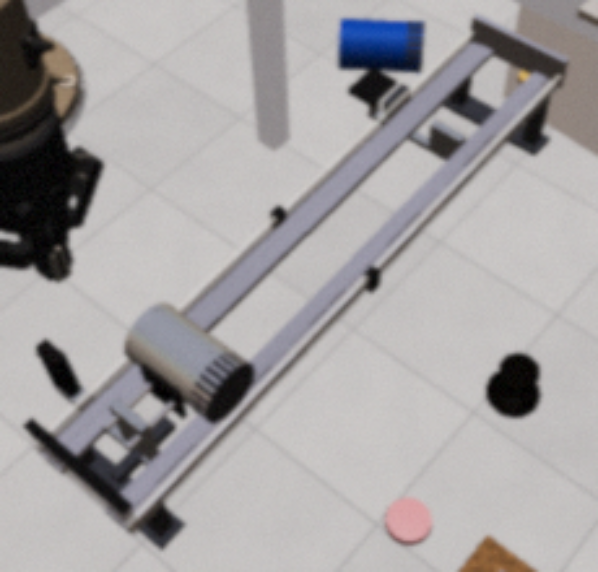

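The canister has not moved (crop at about (190,360)), the tab at (58,370) is free, the gate is down and the bystanders are in place.

```bash
python3 -c "
from station import bot
print(bot.hand_in())"
```

```text
the job is handed in; nothing more can be done
None
```

I pressed the gate fully down, caught the canister softly and left it at rest against the buffer, clear of the lower end and with the arm clear of everything; the buffer was never measured (about 8 mm expected from my simulation), and the gate press peaked at about 50 N at the fingertips.

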